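Free and raise the foot of a bench thickness gauge

ROBOT

A 7-joint arm with a two-finger parallel gripper is mounted at the origin on the work surface. World frame = base frame: x ahead of the robot, y to its left, z up, the work surface at z = 0. Lengths are in m, angles in rad, forces in N, time in s.
With the tool pointing down it reaches from about 0.4 to 0.85 m from the base axis. Payload 10.4 kg.
Tool frame: the origin (TCP) lies between the finger pads; the fingertips stand 11 mm ahead of it and the grasp point (between the pads) lies 8 mm behind it (tip_reach is the distance from the TCP to the fingertips, in m); z points along the fingers, y is the line along which they close (so a half turn about z gives the same grasp; the last joint's range is limited). The gripper opens to 85 mm and grips with 20 to 120 N. Pads are 22 mm wide; open, the fingers measure 114 mm over their backs; the gripper's body (76 mm by 85 mm) begins 54 mm behind the grasp point. The pads swing forward as they close: fully open they stand 13 mm farther back than shut.
Start: joints at [1.324, 0.332, -0.065, 1.46, 0.022, 1.35, -0.088], TCP at [0.139, -0.609, 0.242] pointing down, gripper open.
Joint ranges: [-2.6, 2.6], [-0.5, 2.12], [-1.47, 1.34], [0.16, 2.42], [-1.27, 4.41], [0.06, 2.06], [-2.6, 2.6]. Speed limits (rad/s): [2.22, 2.22, 2.79, 2.79, 3.14, 3.14, 3.14].

INTERFACE

Orientations are given as a unit quaternion [x, y, z, w].
In Python, from workcell import * gives the robot as it stands.
- The arm moves only by the shell command python3 -m inch 'ROWS' [OPENING] [FORCE]. ROWS is JSON, a list of rows, each an object with "slide": the shift along the world's x, y, z in m, a list of three; "yaw": the turn about the world's z in rad. A call has 1 to 20 rows; each row is the pose to reach, as a shift and turn from the pose commanded when the call began; what a row does not reach only later rows make up. A row lasts 1/12 s, in which the tool goes at most 41.7 mm and 7.16 degrees, less where a joint would pass 70% of its speed; a pose out of reach is approached as far as the arm can. A call with a gripper value outside its range is refused whole. OPENING is the closure in counts, from 0 (fully open) to 255 (shut), set as the call begins (- or left out, the last holds). The fingers move at their own pace and stop on an object; FORCE is the grip in N (left out, the last holds). Time passes only in rows, so rows that repeat a pose let the fingers close. It gives the time, the measured TCP pose, the force, the opening and the grip force at its end, in the units of the state.
- get_obs(): the state, without advancing time (a new reading comes with each control period).
- camera(name): name is "side" or "top"; returns a dict with "frame" (400x640x3 uint8, red, green, blue), "fx", "fy", "cx", "cy" (pixels), "k1" (the pictures are not rectified: a ray, as slopes to the right and down, at radius r is drawn at 1 + k1 r^2 times it, then the intrinsics apply), "extrinsics" (4x4, takes a point from world to camera coordinates). Camera axes: x right, y down, z forward; pixel columns grow to the right and rows downward; lengths in m; the calibration is good to about 2 mm. A picture is of the moment at which its call begins. There is no depth.
- hand_in(): hands the job in; it is judged then, once.
The state is a dict: "clock": time; "joint_pos": joint angles; "joint_velocities": joint speeds; "tau": joint torques, N m; "position": TCP position; "ee_rot": TCP orientation; "ft_force": force on the tool from outside, world axes, zero at the start; "torque": the same for the moment, N m; "grip_width": opening from 0.0 (shut) to 1.0 (fully open); "grasp_force": force on a finger pad.
Only numpy, scipy, OpenCV 4.12 (cv2) and the standard library are available. Lean on these libraries where they do the work, as an engineer would, in place of code of your own. Each camera call takes 0.05 s, during which the arm holds its last target. There are 200 camera calls.

TASK

I want to slip a specimen into the thickness gauge: throw the spindle-lock lever on top of its head out of the park notch and fully into the free notch (the one marked with a ring), and let it sit there. Then swing the cam lever at the side of the head up until the presser foot stands at its highest, which is with the lever upright, not past it, and keep hold of the lever: it springs back if let go, so your program finishes while still holding it there. Lift the foot by the lever only, not by the foot or its weights, and leave everything else on the bench where it is.

Things in the scene. Friction and masses are not known exactly. Their poses are not given: they have to be found in the camera images.
- gauge: Dead-weight thickness gauge, heavy, fixed: grey base 240 x 160 mm, steel anvil, column at the back, head with flat top 205 mm up and a dial on its front. Origin: on the bench, base from 110 mm in front of it to 130 behind. -x is its front, +y the cam lever's side, z up. Head x -75 to 125 mm, half width 40 (52 behind x = 25).
- cam_pivot (a point): Point on the cam shaft's axis, in the plane in which the middle of the cam lever's grip swings; gauge frame (-40, 99, 140) mm. Axes as the gauge's: the shaft runs along y.
- cam_handle: Cam lever at the head's side: steel arm 12 mm round in the plane y = 66 mm, and at its end a black cylindrical grip, 22 mm diameter, 46 mm long along y, that turns freely on its pin. Origin: middle of the grip, 105 mm from cam_pivot. At rest the lever points forward, 10 degrees above level (grip 158 mm above the bench). Axes turn with the lever. The grip is free all round.
- cam_lever (a joint): Cam lever angle a (rad): 0 at rest; grows as the grip swings up and back (towards gauge +x). The foot lifts 3 mm by 0.61, 8.5 by 0.87, 13.4 by 1.13, is highest (15) at 1.396 with the lever exactly upright (grip 245 mm above the bench) and sinks again beyond; end stop 1.75. A return spring throws it back to rest when let go: 1.3 N at the grip at first, 4.5 N on the way, 3.5 N at the top.
- spindle (a joint): Lift of the presser foot above the anvil (m): 0 = foot down on the anvil, 0.015 = highest lift. Driven by the cam lever.
- presser: Presser: steel foot 56 mm across under the head; on top of the same spindle a flange 68 mm across and two dark weights 50 mm across, with a small stud whose top is 252 mm above the bench when down (267 mm lifted). 0.44 to 0.72 kg. Origin: centre of the foot's underside (gauge x = -40, y = 0 mm); z up.
- lock_lever (a joint): Spindle-lock lever on top of the head (rad): 0 = park notch (engraved bar), knob pointing straight to the gauge's back; grows as the knob swings to the gauge's +y side; 0.9 = free notch (engraved ring). A spring detent draws it into the nearer notch, hump at 0.45, about 3 N at the knob. Parked, its other end lies over the presser's flange and blocks the lift after 2 mm.
- lock_handle: Upright black grip pin on the lock lever, 16 mm diameter, 36 mm tall, from 221 to 257 mm above the bench. Origin: its middle (239 mm above the bench), 62 mm from lock_pivot. It does not spin on the lever.
- lock_pivot (a point): Point on the vertical axis of the lock lever, gauge frame (30, 0, 239) mm, at the height of the middle of the pin. Axes as the gauge's.
- puck: Black rubber disc 32 x 6 mm lying on the front corner of the gauge's base. Origin at its underside. Bystander.
- dish: White shallow dish 90 mm across, 18 mm high, beside the gauge (away from the cam lever). Origin at its underside. Bystander.
- std_case: Wooden case 90 x 60 x 30 mm on the bench near the back corner of the gauge on the cam lever's side. Origin at its underside. Bystander.
- bottle_a: White bottle with a black cap, 56 mm across, 105 mm high, beside the gauge (away from the cam lever). Origin at its underside. Bystander.
- bottle_b: White bottle with a blue cap, 66 mm across, 130 mm high. Origin at its underside. Bystander.
- bottle_c: Tall grey bottle with a white cap, 72 mm across, 170 mm high. Origin at its underside. Bystander.
- beaker: Glass beaker, 70 mm across, 85 mm high. Origin at its underside. Bystander.
- notebook: Blue notebook 150 x 210 x 18 mm. Origin at its underside. Bystander.

How it is judged:
By the outcome, as a careful person would: the job done as asked, in the order asked, and still so for the second after the job is handed in, while the arm keeps its last pose, push and grip.
It also fails if it takes over 48 s, if anything falls off the work surface, if the arm or the gripper's body presses on something with over 40 N, if the wrist force passes 120 N, or if a joint passes its speed limit or range.

## Working session

There is one attempt and no reset: what is moved stays moved. The work goes in short steps, Python scripts to look and compute and a shell command to move; the robot and the scene stay as the last step left them, time stands still between calls to the robot, and variables do not carry over. Pictures are saved under pics/ and viewed, at most 10 in all, crops included, and the job is handed in when it is done.

```bash
mkdir -p pics; cat > h.py <<'E'
from workcell import *
import numpy as np, cv2
def shot(n,f=None):
    c=camera(n)
    if f: cv2.imwrite('pics/'+f,c['frame'][:,:,::-1])
    return c
def ray(c,u,v):
    p=np.array([(u-c['cx'])/c['fx'],(v-c['cy'])/c['fy']]);q=p.copy()
    for _ in range(20): q=p/(1+c['k1']*(q@q))
    E=np.array(c['extrinsics']);R=E[:3,:3];t=E[:3,3]
    return -R.T@t, R.T@np.array([q[0],q[1],1])
def onz(c,u,v,z):
    o,d=ray(c,u,v); return o+d*(z-o[2])/d[2]
def proj(c,P):
    E=np.array(c['extrinsics']);p=E[:3,:3]@P+E[:3,3];q=p[:2]/p[2];q=q*(1+c['k1']*(q@q))
    return q*[c['fx'],c['fy']]+[c['cx'],c['cy']]
def tri(a,b):
    (o1,d1),(o2,d2)=a,b
    s=np.linalg.lstsq(np.stack([d1,-d2],1),o2-o1,rcond=None)[0]
    return (o1+d1*s[0]+o2+d2*s[1])/2, np.linalg.norm(o1+d1*s[0]-o2-d2*s[1])
E
python3 - <<'E'
from h import *
np.set_printoptions(precision=3,suppress=True)
for n in('side','top'):
    c=shot(n,n+'1.png');print(n,ray(c,320,200),c['fx'],c['k1'])
o=get_obs();print({k:o[k] for k in('clock','position','ee_rot','ft_force','grip_width')})
E
```

```text
side (array([0.504, 1.022, 0.758]), array([ 0.058, -0.852, -0.521])) 432.5538880878976 -0.047929024294112006
top (array([ 0.357, -0.013,  1.287]), array([ 0.206, -0.012, -0.979])) 382.81672070743804 -0.0031803262752289944
{'clock': 0.1, 'position': array([ 0.139, -0.609,  0.242]), 'ee_rot': array([ 0.994,  0.112, -0.   , -0.001]), 'ft_force': array([-0.35 , -0.369,  0.971]), 'grip_width': 1.0021733356529459}
```

View pics/side1.png

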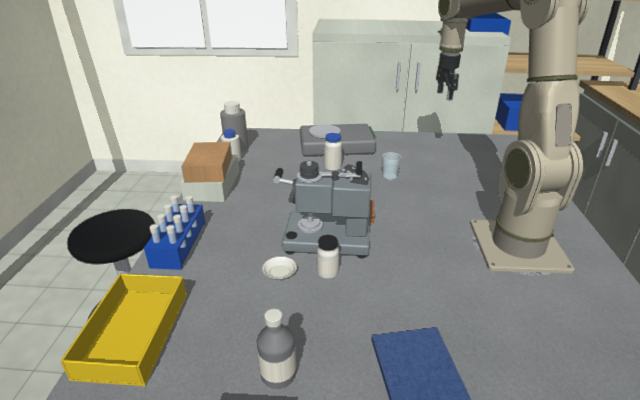

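View pics/top1.png

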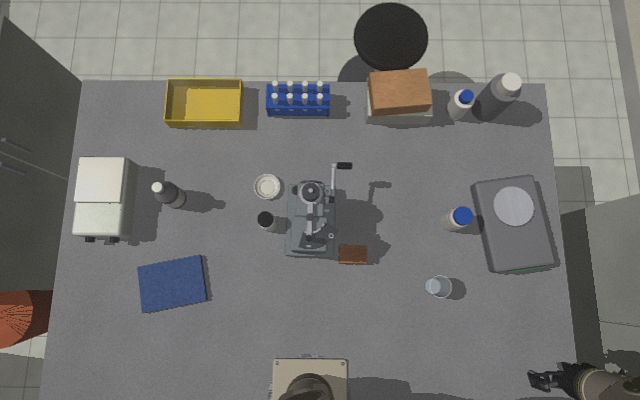

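The gauge is at about (312,215) in the top view. Its front faces away from the robot, and the cam grip is at about (344,166). I'll zoom in.

```bash
python3 - <<'E'
import cv2
a=cv2.imread('pics/top1.png')[150:280,245:405];b=cv2.imread('pics/side1.png')[140:270,255:415]
cv2.imwrite('pics/z1.png',cv2.resize(cv2.vconcat([a,b])[:, :],None,fx=2.3,fy=2.3,interpolation=3) if 0 else cv2.resize(cv2.hconcat([a,b]),(800,325),interpolation=3))
E
```

```text
(no output)
```

View pics/z1.png

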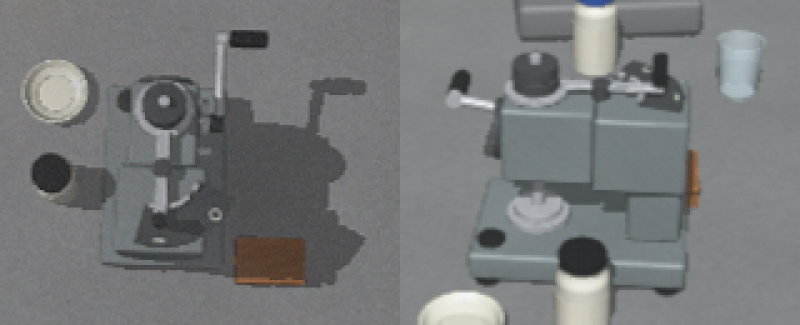

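Top crop: stud at px (310.6,190.4), cam grip at (344.6,165.6), lock pin at about (309,235), free ring at about (331,236), case at about (352,253). Side view: stud (309,163), cam grip (279,173), pin (359,168).

```bash
python3 - <<'E'
from h import *
np.set_printoptions(precision=4,suppress=True)
t=shot('top');s=shot('side')
for n,a,b in(('stud',(310.6,190.4),(309,162.8)),('grip',(344.6,165.6),(279,172.8)),('pin',(309,235.2),(359,166))):
    print(n,*tri(ray(t,*a),ray(s,*b)))
print('stud z.252',onz(t,310.6,190.4,.252),'grip',onz(t,344.6,165.6,.158),'pintop',onz(t,309,234.5,.257),'ring',onz(t,331.4,235.6,.207),'bar',onz(t,308.2,246,.207))
# base outline check: refine by masks
f=t['frame'].astype(int); g=f[150:280,245:405]
dark=(g.max(2)<45).astype(np.uint8)
n,l,st,ce=cv2.connectedComponentsWithStats(dark)
for i in range(1,n):
    if st[i,4]>8: print(st[i,:]+[245,150,0,0,0],ce[i]+[245,150])
for p in((288,258),(336,258)): print(onz(t,*p,.03))
E
```

```text
stud [ 0.6032 -0.      0.2468] 0.0005894453792894687
grip [ 0.7027 -0.1021  0.1601] 0.0006040518036915548
pin [0.4746 0.0033 0.2437] 0.007486691982919503
stud z.252 [ 0.6023 -0.0001  0.252 ] grip [ 0.7037 -0.1023  0.158 ] pintop [0.4787 0.0028 0.257 ] ring [ 0.4821 -0.0599  0.207 ] bar [0.4521 0.0054 0.207 ]
[337 163  15   6  60] [343.7    165.7667]
[0.428  0.0737 0.03  ]
[ 0.4296 -0.0826  0.03  ]
```

Gauge pose: stud (0.603, 0), yaw about 178.5°. The stud-to-grip and stud-to-pin vectors match the given geometry. That puts the pin at (0.471, 0.0035) and the free notch at (0.493, -0.046). I'll lift and travel above the pin.

```bash
python3 -m inch '[{"slide":[0,0,0.04],"yaw":0},{"slide":[0,0,0.08],"yaw":0},{"slide":[0.03,0.01,0.12],"yaw":0},{"slide":[0.06,0.03,0.13],"yaw":0},{"slide":[0.1,0.05,0.13],"yaw":0},{"slide":[0.14,0.07,0.13],"yaw":0},{"slide":[0.17,0.09,0.13],"yaw":0},{"slide":[0.2,0.11,0.13],"yaw":0},{"slide":[0.23,0.13,0.13],"yaw":0},{"slide":[0.25,0.16,0.13],"yaw":0},{"slide":[0.27,0.19,0.13],"yaw":0},{"slide":[0.29,0.22,0.13],"yaw":0},{"slide":[0.3,0.25,0.13],"yaw":0},{"slide":[0.31,0.28,0.13],"yaw":0},{"slide":[0.32,0.31,0.13],"yaw":0},{"slide":[0.32,0.34,0.13],"yaw":0},{"slide":[0.32,0.37,0.13],"yaw":0},{"slide":[0.32,0.4,0.13],"yaw":0},{"slide":[0.32,0.4,0.13],"yaw":0},{"slide":[0.32,0.4,0.13],"yaw":0}]' 0; python3 -c "
from h import *
print(get_obs()['joint_pos'])"
```

```text
clock: 1.87
position: [0.4589, -0.2079, 0.3728]
ee_rot: [0.994, 0.113, 0.0, 0.0]
ft_force: [-0.3, -1.0, -0.3]
grip_width: 1.001
grasp_force: 0.0
[ 0.72246914  0.04684986 -0.40153285  1.52970306  0.01892527  1.5679476
 -1.02267275]
```

```bash
python3 -m inch '[{"slide":[0,0.04,0],"yaw":-0.05},{"slide":[0,0.08,0],"yaw":-0.1},{"slide":[0,0.12,0],"yaw":-0.15},{"slide":[0.006,0.16,0],"yaw":-0.2},{"slide":[0.012,0.19,0],"yaw":-0.25},{"slide":[0.012,0.212,0],"yaw":-0.25},{"slide":[0.012,0.212,-0.03],"yaw":-0.25},{"slide":[0.012,0.212,-0.06],"yaw":-0.25},{"slide":[0.012,0.212,-0.08],"yaw":-0.25},{"slide":[0.012,0.212,-0.08],"yaw":-0.25},{"slide":[0.012,0.212,-0.08],"yaw":-0.25}]' 140; python3 - <<'E'
from h import *
print(get_obs()['joint_pos'])
t=shot('top');s=shot('side')
a=t['frame'][150:280,245:405];b=s['frame'][100:230,285:445]
cv2.imwrite('pics/z2.png',cv2.resize(cv2.hconcat([a,b])[:,:,::-1],(800,325),interpolation=3))
print(proj(s,np.array([.471,.0035,.257])),proj(s,get_obs()['position']))
E
```

```text
clock: 2.78
position: [0.4706, 0.0016, 0.2922]
ee_rot: [1.0, -0.014, -0.001, -0.0]
ft_force: [0.1, 0.6, 0.6]
grip_width: 0.451
grasp_force: 0.0
[ 0.52709408 -0.00289625 -0.61740678  1.74232326 -0.00207001  1.40311404
 -1.68837832]
[359.19547698 161.27339121] [359.5906039  148.12847138]
```

View pics/z2.png

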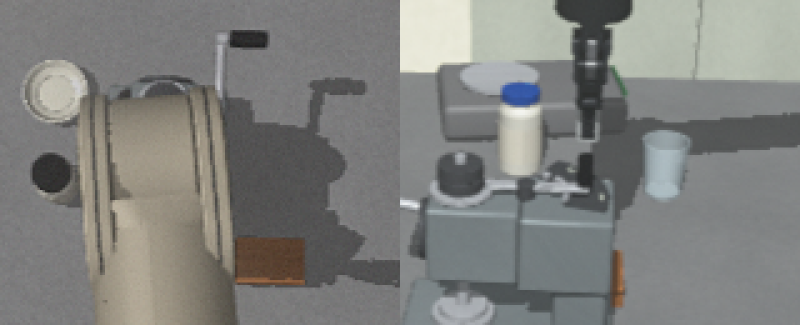

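The pin (side px 359,162) is directly under the fingers, matching its projection at 359,161. I'll descend around it and narrow the gap.

```bash
python3 -m inch '[{"slide":[0,0.001,-0.015],"yaw":0},{"slide":[0,0.001,-0.03],"yaw":0},{"slide":[0,0.001,-0.042],"yaw":0},{"slide":[0,0.001,-0.052],"yaw":0},{"slide":[0,0.001,-0.052],"yaw":0},{"slide":[0,0.001,-0.052],"yaw":0}]' - 20; python3 -m inch '[{"slide":[0,0,0],"yaw":0},{"slide":[0,0,0],"yaw":0},{"slide":[0,0,0],"yaw":0},{"slide":[0,0,0],"yaw":0}]' 180 20
```

```text
clock: 3.38
position: [0.4709, 0.0035, 0.2407]
ee_rot: [1.0, -0.013, -0.0, -0.0]
ft_force: [0.1, -0.2, 0.2]
grip_width: 0.451
grasp_force: 0.0
clock: 3.72
position: [0.471, 0.0036, 0.2408]
ee_rot: [1.0, -0.013, 0.0, 0.0]
ft_force: [-0.1, 0.1, -0.3]
grip_width: 0.293
grasp_force: 0.0
```

```bash
python3 -m inch '[{"slide":[0.0002,-0.0047,0],"yaw":0.075},{"slide":[0.0005,-0.0093,0],"yaw":0.15},{"slide":[0.0013,-0.0139,0],"yaw":0.225},{"slide":[0.0023,-0.0184,0],"yaw":0.3},{"slide":[0.0038,-0.0228,0],"yaw":0.375},{"slide":[0.0055,-0.0271,0],"yaw":0.45},{"slide":[0.0076,-0.0313,0],"yaw":0.525},{"slide":[0.0099,-0.0353,0],"yaw":0.6},{"slide":[0.0126,-0.0391,0],"yaw":0.675},{"slide":[0.0155,-0.0427,0],"yaw":0.75},{"slide":[0.0187,-0.046,0],"yaw":0.825},{"slide":[0.0222,-0.0491,0],"yaw":0.9},{"slide":[0.0240,-0.0505,0],"yaw":0.93},{"slide":[0.0256,-0.0518,0],"yaw":0.97},{"slide":[0.0256,-0.0518,0],"yaw":0.97},{"slide":[0.0256,-0.0518,0],"yaw":0.97}]'
```

```text
clock: 5.05
position: [0.4963, -0.0482, 0.2404]
ee_rot: [0.891, 0.454, 0.0, -0.0]
ft_force: [-0.1, -0.7, 0.5]
grip_width: 0.295
grasp_force: 0.0
```

```bash
python3 -m inch '[{"slide":[-0.003,0.002,0],"yaw":-0.05},{"slide":[-0.003,0.002,0.03],"yaw":-0.05},{"slide":[-0.003,0.002,0.07],"yaw":0},{"slide":[0,0,0.11],"yaw":0.1},{"slide":[0.03,-0.01,0.12],"yaw":0.2},{"slide":[0.06,-0.02,0.12],"yaw":0.3},{"slide":[0.1,-0.03,0.12],"yaw":0.4},{"slide":[0.14,-0.04,0.12],"yaw":0.5},{"slide":[0.18,-0.05,0.12],"yaw":0.6},{"slide":[0.207,-0.0535,0.12],"yaw":0.6},{"slide":[0.207,-0.0535,0.1],"yaw":0.6},{"slide":[0.207,-0.0535,0.06],"yaw":0.6},{"slide":[0.207,-0.0535,0.02],"yaw":0.6},{"slide":[0.207,-0.0535,-0.02],"yaw":0.6},{"slide":[0.207,-0.0535,-0.02],"yaw":0.6},{"slide":[0.207,-0.0535,-0.02],"yaw":0.6}]'; python3 - <<'E'
from h import *
print(get_obs()['joint_pos'])
t=shot('top');s=shot('side')
a=t['frame'][150:280,245:405];b=s['frame'][110:240,235:395]
cv2.imwrite('pics/z3.png',cv2.resize(cv2.hconcat([a,b])[:,:,::-1],(800,325),interpolation=3))
print(proj(s,np.array([.7035,-.1017,.158])),proj(s,get_obs()['position']))
print('ring/pin expected side',proj(s,np.array([.4929,-.0458,.239])),'parked',proj(s,np.array([.471,.0035,.239])))
E
```

```text
clock: 6.38
position: [0.7023, -0.102, 0.2192]
ee_rot: [0.717, 0.697, -0.001, -0.001]
ft_force: [-0.2, -0.5, 1.7]
grip_width: 0.29
grasp_force: 0.0
[ 0.45411289  0.60518784 -0.60133525  1.19998473  0.33026675  1.43481345
 -0.13522764]
[278.65785195 173.44420446] [277.13569106 153.2708517 ]
ring/pin expected side [350.67419651 158.97176629] parked [358.90505421 167.42164055]
```

View pics/z3.png

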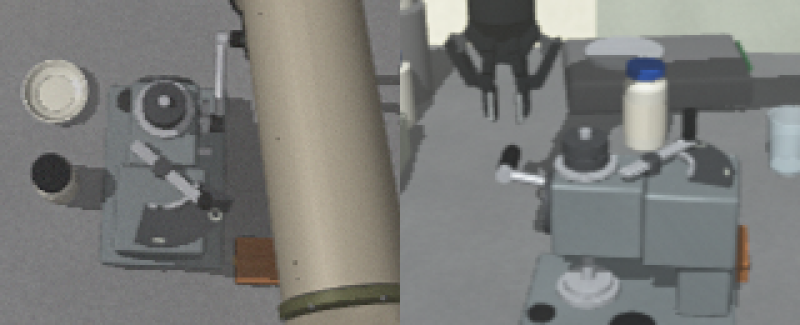

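The lock pin is now at side px (351,159), against a predicted free notch of (350.7,159.0), so it is seated. The cam grip is at (279,173), as expected. I'll open, descend over the grip and close.

```bash
python3 -m inch '[{"slide":[0.001,0,0],"yaw":0},{"slide":[0.001,0,0],"yaw":0},{"slide":[0.001,0,0],"yaw":0},{"slide":[0.001,0,0],"yaw":0},{"slide":[0.001,0,-0.015],"yaw":0},{"slide":[0.001,0,-0.03],"yaw":0},{"slide":[0.001,0,-0.045],"yaw":0},{"slide":[0.001,0,-0.06],"yaw":0},{"slide":[0.001,0,-0.068],"yaw":0},{"slide":[0.001,0,-0.068],"yaw":0},{"slide":[0.001,0,-0.068],"yaw":0}]' 95 && python3 -m inch '[{"slide":[0,0,0],"yaw":0},{"slide":[0,0,0],"yaw":0},{"slide":[0,0,0],"yaw":0},{"slide":[0,0,0],"yaw":0},{"slide":[0,0,0],"yaw":0},{"slide":[0,0,0],"yaw":0}]' 255 50
```

```text
clock: 7.4
position: [0.7044, -0.1017, 0.1527]
ee_rot: [0.717, 0.697, 0.0, -0.0]
ft_force: [0.3, -0.5, -0.2]
grip_width: 0.628
grasp_force: 0.0
clock: 7.9
position: [0.7046, -0.1017, 0.1531]
ee_rot: [0.717, 0.697, 0.0, 0.0]
ft_force: [-2.8, -0.1, 5.7]
grip_width: 0.238
grasp_force: 48.8
```

```bash
python3 -m inch '[{"slide":[-0.0008,0,0.0045],"yaw":0},{"slide":[-0.002,0,0.009],"yaw":0},{"slide":[-0.0032,0,0.0134],"yaw":0},{"slide":[-0.0047,0.0001,0.0177],"yaw":0},{"slide":[-0.0082,0.0002,0.0262],"yaw":0},{"slide":[-0.0125,0.0003,0.0343],"yaw":0},{"slide":[-0.0174,0.0005,0.042],"yaw":0},{"slide":[-0.023,0.0006,0.0493],"yaw":0},{"slide":[-0.0292,0.0008,0.056],"yaw":0},{"slide":[-0.0359,0.0009,0.0622],"yaw":0},{"slide":[-0.0359,0.0009,0.0622],"yaw":0},{"slide":[-0.0359,0.0009,0.0622],"yaw":0}]'
```

```text
clock: 8.9
position: [0.669, -0.1007, 0.2155]
ee_rot: [0.717, 0.698, 0.001, 0.001]
ft_force: [6.0, 0.5, 2.0]
grip_width: 0.233
grasp_force: 51.2
```

```bash
python3 -m inch '[{"slide":[-0.0073,0.0002,0.0056],"yaw":0},{"slide":[-0.015,0.0004,0.0105],"yaw":0},{"slide":[-0.0231,0.0006,0.0148],"yaw":0},{"slide":[-0.0316,0.0008,0.0183],"yaw":0},{"slide":[-0.0403,0.001,0.021],"yaw":0},{"slide":[-0.0493,0.0013,0.023],"yaw":0},{"slide":[-0.0583,0.0015,0.0242],"yaw":0},{"slide":[-0.067,0.0018,0.0246],"yaw":0},{"slide":[-0.067,0.0018,0.0246],"yaw":0},{"slide":[-0.067,0.0018,0.0246],"yaw":0},{"slide":[-0.067,0.0018,0.0246],"yaw":0}]'; python3 - <<'E'
from h import *
np.set_printoptions(precision=4,suppress=True)
t=shot('top');s=shot('side')
a=t['frame'][150:280,245:405];b=s['frame'][110:240,255:415]
cv2.imwrite('pics/z4.png',cv2.resize(cv2.hconcat([a,b])[:,:,::-1],(800,325),interpolation=3))
for z in (.252,.267): print('stud top',z,proj(s,np.array([.6027,0,z])))
print(get_obs()['position'])
for d in(-5,0,5):
    print('lever end at plane y66 for',d,proj(s,np.array([.6009-.105*np.sin(np.radians(d)),-.066,.140+.105*np.cos(np.radians(d))])))
print('pivot',proj(s,np.array([.6009,-.066,.14])),'pin',proj(s,np.array([.4929,-.0458,.239])))
E
```

```text
clock: 9.82
position: [0.6024, -0.0987, 0.2404]
ee_rot: [0.716, 0.698, 0.001, 0.001]
ft_force: [3.0, 1.8, 8.6]
grip_width: 0.237
grasp_force: 51.9
stud top 0.252 [309.0527 161.0159]
stud top 0.267 [308.9591 155.8651]
[ 0.6025 -0.0988  0.2404]
lever end at plane y66 for -5 [308.547  152.8149]
lever end at plane y66 for 0 [311.8309 152.7703]
lever end at plane y66 for 5 [315.121  152.9876]
pivot [312.3081 185.6965] pin [350.6742 158.9718]
```

View pics/z4.png

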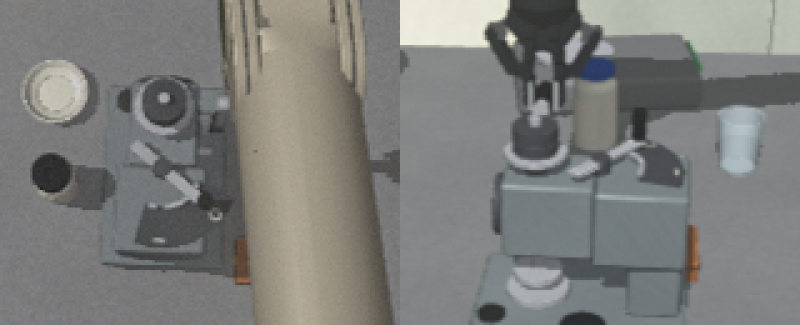

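```bash
python3 - <<'E'
from h import *
np.set_printoptions(precision=4,suppress=True)
t=shot('top');f=t['frame']
g=f[182:200,300:342].mean(2)
m=(f[184:198,329:339].min(2)>150)
ys,xs=np.nonzero(m);print(len(xs),xs.mean()+329,ys.mean()+184)
print(f[184:198,327:340].min(2))
print('tip',onz(t,xs.mean()+329,ys.mean()+184,.25))
print('exp upright tip px',proj(t,np.array([.6027-.0017,-.066,.25])),'stud',proj(t,np.array([.6027,0,.267])))
print(f[184:197,305:317].min(2))
E
```

```text
9 333.6666666666667 190.77777777777777
[[125 124 127 121 126 127 128 107  78  82  91  91 114]
 [102  99 103  99  95 102 102 104  89  76  88  94 113]
 [120 117 113 110 112 110 112 106  98  98  89  90 111]
 [116 121 118 115 118 109 100  89  84  88  90  88 106]
 [119 120 119 119 116 122 122 120 121 110  88  89 109]
 [117 116 115 113 116 135 145 144 141 118  86  85 105]
 [117 118 116 117 127 151 159 163 156 130  85  88 101]
 [117 120 121 120 124 149 168 168 163 138  87  88 104]
 [116 118 118 119 123 144 159 157 147 128  87  88 100]
 [118 120 121 115 110 127 128 131 131 112  90  89 102]
 [102  98 106 106  89  98  89  92  88  80  86  90  98]
 [ 89  94  91  70  67  80  83  85  81  83  86  93 102]
 [115 103  78  48  67  78  88  81  78  81  91  95 100]
 [116 109  79  50  68  83  89  83  79  83  84  95 100]]
tip [ 0.6023 -0.0642  0.25  ]
exp upright tip px [334.3117 191.2353] stud [310.5188 188.9886]
[[ 74  72  69  72  72  72  71  76  69  74  66  74]
 [ 75  72  76  73  67  70  75  74  73  69  75  72]
 [ 75  80  70  74  71  69  71  76  73  76  75  68]
 [ 75  74  77  90 134 154 139  95  72  70  74  74]
 [ 75  78  80 127 159 159 161 129  54  60  74  75]
 [ 76  74  73 122 167 163 165 139  61  52  66  71]
 [ 80  76  70 106 150 164 154 111  50  51  64  73]
 [ 77  75  74  75  94  96  81  65  48  61  74  72]
 [ 76  77  78  78  74  74  75  70  71  72  71  75]
 [ 81  79  78  75  71  74  74  73  72  74  73  72]
 [ 76  78  77  75  75  74  71  76  73  75  74  77]
 [ 77  80  77  79  77  74  74  73  73  74  76  70]
 [ 76  78  82  78  75  72  73  72  75  76  68  55]]
```

The arm end is at x = 0.6023 against 0.601 upright, about 0.7° short. The stud is at its lifted pixel height. I'll trim by 1 mm.

```bash
python3 -m inch '[{"slide":[-0.0005,0,0.0005],"yaw":0},{"slide":[-0.001,0,0.001],"yaw":0},{"slide":[-0.001,0,0.001],"yaw":0},{"slide":[-0.001,0,0.001],"yaw":0},{"slide":[-0.001,0,0.001],"yaw":0},{"slide":[-0.001,0,0.001],"yaw":0}]'; python3 -c "
from h import *
t=shot('top');f=t['frame']
m=f[184:198,329:338].min(2)*1.;m=np.where(m>135,m,0);ys,xs=np.mgrid[184:198,329:338]
print(onz(t,(xs*m).sum()/m.sum(),(ys*m).sum()/m.sum(),.25))
print(hand_in())"
```

```text
clock: 10.47
position: [0.6009, -0.0987, 0.2405]
ee_rot: [0.716, 0.698, 0.0, 0.0]
ft_force: [4.7, 1.7, 5.3]
grip_width: 0.238
grasp_force: 51.6
[ 0.60070434 -0.06406787  0.25      ]
the job is handed in; nothing more can be done
None
```

The job is handed in at about 10.5 s: the spindle lock sits in the free notch, and the gripper is still holding the cam lever upright to within about 0.5° by the camera, with the foot at about its full 15 mm lift and nothing else on the bench touched.

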